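# Load the cheese press and wind it down to a firm first pressing

### The job

Put the fresh cheese under the press: stand the filled mould upright on the pulled-out drip tray, between its four locating pips, and slide the tray fully home under the pressing plate. Then wind the handwheel clockwise until the spring pulls firm, a first pressing of about 50 N (five kilos) on the mould; you feel it only as the extra pull at the wheel's handle, so do not stop when the plate merely touches and do not overwind. Let go and leave the press set, with the garlic, salt dish, pepper mill and jug left where they stand.

Things in the scene. Friction and masses are not known exactly. Their poses are not given: they have to be found in the camera images.
- press: cheese press fixed on the worktop: wooden base 165 x 150 x 12 mm, two steel posts at y = +64 and -64 mm, a wooden crosshead (152 mm along y, 30 mm along x, top at 194 mm) with a spoked steel handwheel on it. Origin: middle of the base's underside on the worktop, z up; the tray pulls out to its front, -x
- press_axis (a point): point on the upright axis of the press, 18 mm above the worktop (height of the tray's floor). On this axis a steel pressing plate, diameter 49 mm, hangs on a spring in the screwed stem; how high it hangs at the start differs and is not measured. It sinks freely until it touches the mould, then presses 40 N more for each further rad wound; more than 90 N spoils the cheese
- wheel_centre (a point): centre of the handwheel, 208 mm above the worktop, on the press's axis. Rim outer diameter 115 mm; hub and stem end reach at most 235 mm above the worktop. Clockwise seen from above lowers stem and plate 5 mm per rad, the wheel itself stays at its height and by friction stays where it is let go. From the starts 3 to 6.5 rad of winding are needed
- wheel_handle (a point): middle of the wheel's upright wooden spinner handle (diameter 18 mm, 214 to 252 mm above the worktop, this point 234 mm), 48 mm from the wheel's axis; it turns freely on its pin and goes round with the wheel. Running free the wheel takes about 8 N along its path while it turns (less is felt at rest); pressing adds 4.2 N per rad, so 50 N is 5.2 N above the free pull
- tray (a joint): drip tray: 0 = fully home under the press, grows to 0.12 m as it is pulled out to the front; near 0.12 at the start; slides with about 1.5 N
- tray_seat (a point): middle of the seat on the tray's floor, where the mould belongs (floor 18 mm above the worktop; axes as those of the press): four pips 5 mm high leave the mould about 6 mm to spare all round; the tray's rim is 4 mm higher than its floor. With the tray home the seat lies on the press's axis
- tray_knob (a point): middle of the upright wooden knob at the tray's front end, diameter 21 mm, 27 to 55 mm above the worktop (this point 41 mm), 113 mm in front of the seat's middle; to push or pull the tray by
- mould: white cheese mould with drain holes, on the chopping board at the start (foot 18 mm above the worktop): round, outer diameter 61 mm, 62 mm high, rim 67 mm wide along its top 5 mm; a fixed pale wooden pressing disc, diameter 53 mm, in its mouth, top 74 mm above the foot. Origin: middle of its underside, z up. 0.25 to 0.5 kg
- garlic: head of garlic, 53 mm, on the chopping board; origin at its underside
- salt_dish: ramekin of coarse salt, 65 x 65 x 42 mm, on the worktop; origin at its underside
- pepper_mill: wooden pepper mill, 58 mm wide, 120 mm high, on the worktop; origin at its underside
- jug: small glazed jug, 88 x 115 x 72 mm, on the worktop; origin at its underside

How it is judged:
On the way, in this order (a step that is already met when the one before it is completed fails the run):
1. the mould stands upright on the tray's seat and is let go (horizontal distance between mould and tray_seat below 0.01 m and angle between mould's own z axis and vertical below 0.1 rad and z of mould in the frame of tray_seat between -0.004 and 0.004 m and contact force between the fingers and mould below 0.2 N), for 0.2 s.
2. the tray is fully home under the press with the mould on its seat (horizontal distance between mould and tray_seat below 0.01 m and angle between mould's own z axis and vertical below 0.1 rad and z of mould in the frame of tray_seat between -0.004 and 0.004 m and value of joint tray below 0.005 m), for 0.2 s.
At the end, for the whole second after the job is handed in: The mould stands upright (within 0.1 rad) and at rest on the tray's seat (middle within 10 mm), the tray is home (within 5 mm), so that the mould stands on the press's axis (within 13 mm), and the press bears on the mould with 30 to 70 N by itself (all of step 2 and horizontal distance between mould and press_axis below 0.013 m and contact force between press and mould between 30 and 70 N and linear speed of mould below 0.01 m/s); the robot touches nothing.
It fails at once if the press is overwound: it bears on the mould with more than 90 N (contact force between press and mould above 90 N).
It fails at once if the mould is tipped over (angle between mould's own z axis and vertical above 0.7 rad).
It fails at once if the garlic, salt dish, pepper mill or jug is pushed more than 30 mm from its place (distance of any of garlic, salt_dish, pepper_mill, jug from where it was at the start of the episode above 0.03 m).
It also fails if it takes over 70 s, if anything falls off the work surface, if the arm or the gripper's body presses on something with over 40 N, if the wrist force passes 120 N, or if a joint passes its speed limit or range.

### The arm

A 6-joint arm with a two-finger parallel gripper is mounted at the origin on a cart in front of the work surface, level with it; the furniture and walls round the work are solid. World frame = base frame: x ahead of the robot, y to its left, z up, the work surface at z = 0. Lengths are in m, angles in rad, forces in N, time in s.
With the tool pointing down it reaches from about 0.325 to 0.775 m from the base axis. Payload 5.5 kg.
Tool frame: the origin (TCP) lies midway between the tips of the shut fingers; the grasp point (between the pads) lies 19 mm behind it (env.hold_point_z is the distance from the TCP to the grasp point, in m); z points along the fingers, y is the line along which they close (so a half turn about z gives the same grasp; the last joint's range is limited). The gripper opens to 88 mm and grips with 3 to 60 N. Pads are 20 mm wide; open, the fingers measure 115 mm over their backs; the gripper's body (75 mm by 178 mm) begins 61 mm behind the grasp point.
Start: joints at [-1.2, 0.091, 1.231, -0, 1.82, -0.057], TCP at [0.249, -0.546, 0.223] pointing down, gripper open.
Joint ranges: [-2.87, 2.87], [-0.86, 2.18], [0.17, 2.46], [-1.51, 4.65], [0.06, 2.69], [-2.65, 2.65]. Speed limits (rad/s): [2.57, 2.57, 3.01, 3.14, 3.14, 3.14].

### API

Orientations are given as a unit quaternion [w, x, y, z].
In Python, from cell import sensors, get_image, camera_params, env gives the robot as it stands. The module is installed in compiled form; this text tells all that it offers.
- The arm moves only by the tool arm_command, never from a script. Its argument "deltas" is a list of rows, each an object with "twist": the turn, a rotation vector about the tool's x, y, z in degrees, a list of three; "slide": the shift along the tool's x, y, z in m, a list of three; "hand": the closure, from -1 (fully open) to 1 (shut). In form: [{"twist": [wx, wy, wz], "slide": [tx, ty, tz], "hand": hand}, ...]. A call has 1 to 12 rows; each row shifts and turns the commanded pose from where the row before left it, along the tool's axes as they then stand; what a row does not reach is not made up. A row lasts 1/12 s, in which the tool goes at most 41.7 mm and 7.16 degrees, less where a joint would pass 70% of its speed; a pose out of reach is approached as far as the arm can. A call is refused whole if a number of a shift passes 0.0417 or a number of a turn 7.16, either way. A call with a gripper value outside its range is refused whole. The fingers move at their own pace and stop on an object; "squeeze" is the grip in N (left out, the last holds). Time passes only in rows, so rows that do not move let the fingers close. It gives the time, the measured TCP pose, the force, the opening and the grip force at its end, in the units of the state.
- sensors.sense(): the state, without advancing time (a new reading comes with each control period).
- get_image(name): name is "side" or "top" or "wrist"; returns (picture, depth): 480x640x3 uint8, red, green, blue; 480x640 float32, m along the optical axis (not along the pixel's ray), 0 where there is no reading.
- camera_params(name): a dict with "mtx" (3x3 intrinsics, pixels), "extrinsics" (4x4, takes a point from camera to world coordinates). Camera axes: x right, y down, z forward; pixel columns grow to the right and rows downward; lengths in m; the calibration is good to about 2 mm. A picture is of the moment at which its call begins: read the wrist's pose just before it. camera_params takes no time and is no camera call; for the wrist camera it gives the pose at the moment of the call.
- env.job_done(): hands the job in; it is judged then, once.
The state is a dict: "time": time; "q": joint angles; "joint_vel": joint speeds; "tau": joint torques, N m; "position": TCP position; "orientation": TCP orientation; "wrist_force": force on the tool from outside, world axes, zero at the start; "wrist_torque": the same for the moment, N m; "grip_width": finger opening in m; "finger_force": force on a finger pad.
Only numpy, scipy, OpenCV 4.12 (cv2) and the standard library are available. Lean on these libraries where they do the work, as an engineer would, in place of code of your own. Each camera call takes 0.05 s, during which the arm holds its last target. There are 200 camera calls.

## Working session

There is one attempt and no reset: what is moved stays moved. The work goes in short steps, Python scripts to look and compute and a tool call to move; the robot and the scene stay as the last step left them, time stands still between calls to the robot, and variables do not carry over. Pictures are saved under pics/ and viewed, at most 10 in all, crops included, and the job is handed in when it is done.

Besides the shell and the picture viewer there is one more tool, called after "Request:" by a JSON object that holds its "name" and its "arguments". arm_command: Moves the arm, as the interface text tells. Its arguments: {"type":"object","properties":{"deltas":{"type":"array","items":{"type":"object","properties":{"twist":{"type":"array","items":{"type":"number"}},"slide":{"type":"array","items":{"type":"number"}},"hand":{"type":"number"}}}},"squeeze":{"type":"number"}},"required":["deltas"]}

```bash
mkdir -p pics; python3 - <<'E'
from cell import sensors,get_image,camera_params,env
import cv2,numpy as np
s=sensors.sense();print(s['time'],s['position'],s['orientation'],s['wrist_force'],s['grip_width'],env.hold_point_z)
for n in('side','top'):
    im,d=get_image(n);cv2.imwrite(f'pics/{n}0.png',im[:,:,::-1]);np.savez(f'{n}0.npz',im=im,d=d,K=camera_params(n)['mtx'],T=camera_params(n)['extrinsics'])
    print(n,camera_params(n)['mtx'],camera_params(n)['extrinsics'])
E
```

```text
0.0 [ 0.24880167 -0.54565945  0.22151374] [-9.65402137e-04  9.77209899e-01  2.12273073e-01 -1.53255882e-04] [-0.14717466  0.31212574 -0.02634651] 0.08813140199064577 0.0187
side [[503.08158113   0.         320.98878162]
 [  0.         503.08158113 232.026633  ]
 [  0.           0.           1.        ]] [[ 0.9957481  -0.02174466  0.08951475  0.53021349]
 [-0.08968456 -0.45071717  0.88815017 -1.01195235]
 [ 0.02103331 -0.89240193 -0.45075092  0.6961388 ]
 [ 0.          0.          0.          1.        ]]
top [[577.34796444   0.         324.44576897]
 [  0.         577.34796444 241.25212259]
 [  0.           0.           1.        ]] [[ 5.37240646e-02 -9.69160355e-01  2.40503495e-01  2.76826678e-01]
 [-9.98555771e-01 -5.22180697e-02  1.26351253e-02 -9.81857384e-03]
 [ 3.13165799e-04 -2.40834963e-01 -9.70566032e-01  1.52881546e+00]
 [ 0.00000000e+00  0.00000000e+00  0.00000000e+00  1.00000000e+00]]
```

View pics/top0.png

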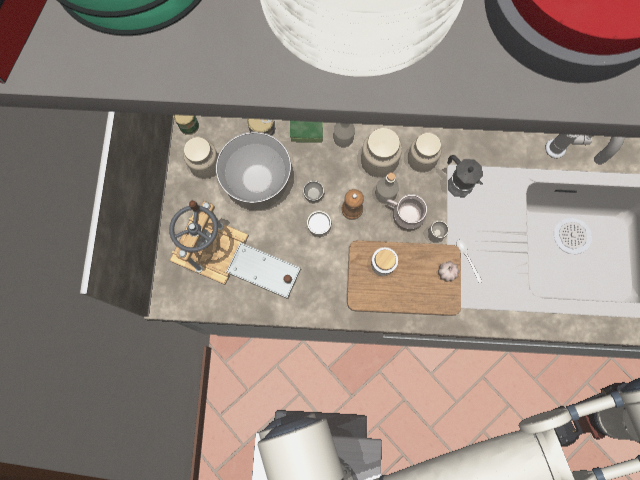

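View pics/side0.png

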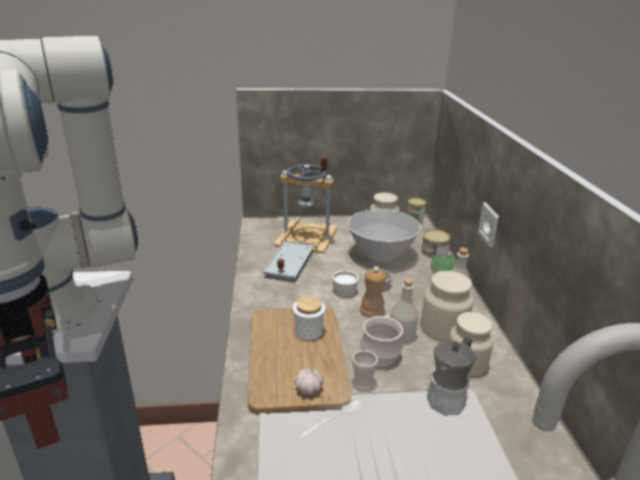

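Top view: the mould is at about (385,261), the wheel centre at (195,229) with its handle top at (194,205), and the tray knob at (288,279). The pepper mill (353,203) and salt dish (319,223) stand beside the path, and the garlic is at (447,271).

```bash
cat > h.py <<'E'
import numpy as np,cv2
def load(n):
    z=np.load(n);return z['im'],z['d'],z['K'],z['T']
def ray(u,v,z,K,T):
    d=T[:3,:3]@np.linalg.solve(K,[u,v,1.]);return T[:3,3]+d*(z-T[2,3])/d[2]
def cloud(d,K,T):
    v,u=np.indices(d.shape);P=np.stack([(u-K[0,2])*d/K[0,0],(v-K[1,2])*d/K[1,1],d],-1)@T[:3,:3].T+T[:3,3];P[d==0]=np.nan;return P
E
python3 - <<'E'
from h import *
np.set_printoptions(precision=4,suppress=True)
im,d,K,T=load('top0.npz');P=cloud(d,K,T)
hsv=cv2.cvtColor(im,cv2.COLOR_RGB2HSV)
def pts(u0,u1,v0,v1,z0,z1):
    m=np.zeros(d.shape,bool);m[v0:v1,u0:u1]=1
    return m&(P[...,2]>z0)&(P[...,2]<z1)
def rep(n,m):
    Q=P[m];
    if len(Q)<3:print(n,len(Q));return
    c,r=cv2.minEnclosingCircle(Q[:,:2].astype(np.float32));print(n,len(Q),'med',np.median(Q,0),'circ',np.array(c),r)
rep('mould top',pts(360,410,240,285,.083,.1))
rep('mould rim',pts(360,410,240,285,.066,.1))
rep('knob',pts(278,300,268,290,.035,.07))
rep('wheel',pts(160,230,195,260,.2,.22))
rep('handle',pts(180,210,195,225,.235,.27))
rep('posts/cross',pts(160,260,195,290,.18,.197))
tr=pts(220,305,240,305,.013,.032);rep('tray',tr)
Q=P[tr][:,:2].astype(np.float32);print(cv2.minAreaRect(Q))
bs=pts(160,250,200,290,.006,.0145);print('base',cv2.minAreaRect(P[bs][:,:2].astype(np.float32)))
for n,b in dict(mill=(338,368,185,222),salt=(304,334,208,238),jug=(385,430,192,230),garlic=(435,460,258,285),bottle=(375,400,170,198)).items(): rep(n,pts(*b,.02,.3))
for n,(u,v,z) in dict(mould=(385,259,.092),knob=(288,279,.055),wheel=(195,229,.208),handle=(194,205,.252)).items():print(n,ray(u,v,z,K,T))
# crop enlarged
cv2.imwrite('pics/press_top.png',cv2.resize(im[190:310,150:310,::-1],None,fx=5,fy=5,interpolation=cv2.INTER_CUBIC))
E
```

```text
mould top 361 med [ 0.5936 -0.147   0.0917] circ [ 0.5935 -0.1469] 0.03284988924860954
mould rim 520 med [ 0.5919 -0.147   0.0898] circ [ 0.5945 -0.1476] 0.03375754505395889
knob 54 med [0.5386 0.1009 0.0519] circ [0.5393 0.1008] 0.010557511821389198
wheel 907 med [0.6112 0.3164 0.2114] circ [0.6175 0.3176] 0.07245830446481705
handle 61 med [0.6645 0.3155 0.2506] circ [0.6666 0.3171] 0.009656889364123344
posts/cross 437 med [0.6031 0.3162 0.1924] circ [0.6194 0.3189] 0.07712665945291519
tray 2232 med [0.5672 0.1803 0.0183] circ [0.5738 0.191 ] 0.12037718296051025
((0.5659379363059998, 0.19272059202194214), (0.23060166835784912, 0.12565244734287262), 74.03424072265625)
base ((0.6308372616767883, 0.3361847400665283), (0.2546010911464691, 0.24558162689208984), 5.029053211212158)
mill 459 med [ 0.7399 -0.0601  0.1009] circ [ 0.7488 -0.0613] 0.028740912675857544
salt 471 med [0.6974 0.0281 0.0332] circ [0.6967 0.0272] 0.03315874934196472
jug 669 med [ 0.7536 -0.2008  0.0554] circ [ 0.7459 -0.1977] 0.06288869678974152
garlic 415 med [ 0.5802 -0.3156  0.0491] circ [ 0.5883 -0.3211] 0.04645519331097603
bottle 520 med [ 0.7928 -0.1455  0.074 ] circ [ 0.8178 -0.1527] 0.048497382551431656
mould [ 0.5947 -0.1475  0.092 ]
knob [0.5364 0.0981 0.055 ]
wheel [0.6175 0.3152 0.208 ]
handle [0.6633 0.3129 0.252 ]
```

View pics/press_top.png

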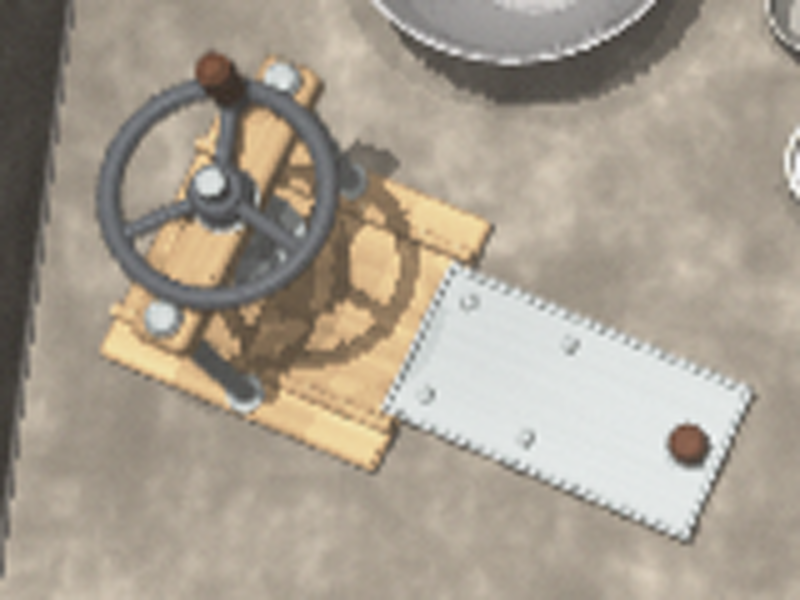

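Crop (5×, offset 150,190): the four pips are at (470,300), (570,345), (527,437) and (425,394). The knob is at (688,445), the wheel hub at about (218,190) and the handle top at (215,72).

```bash
python3 - <<'E'
from h import *
np.set_printoptions(precision=4,suppress=True)
im,d,K,T=load('top0.npz');P=cloud(d,K,T)
f=lambda u,v,z:ray(150+u/5-.4,190+v/5-.4,z,K,T)[:2]
p=[f(*a,.023) for a in((470,300),(570,345),(527,437),(425,394))]
print(p);s=np.mean(p,0);print('seat',s)
a=f(455,265,.022);b=f(752,390,.022);c=f(690,541,.022);e=f(386,412,.022)
print('corners',a,b,c,e)
for q,r in((b,a),(c,e),(p[1],p[0]),(p[2],p[3])):
    w=r-q;print('dir',np.degrees(np.arctan2(w[1],w[0])),np.linalg.norm(w))
k=f(688,443,.055);print('knob',k,np.linalg.norm(s-k),np.degrees(np.arctan2(*(s-k)[::-1])))
# wheel fit: depth pixels near z .208 within ring
m=(P[...,2]>.2)&(P[...,2]<.222);m[:, :160]=0;m[:,230:]=0;m[:195]=0;m[260:]=0
Q=P[m][:,:2];c0=np.array([.617,.316])
from scipy.optimize import least_squares
r=np.linalg.norm(Q-c0,axis=1);Q=Q[(r>.043)&(r<.064)]
fit=least_squares(lambda x:np.linalg.norm(Q-x[:2],axis=1)-x[2],[*c0,.053],loss='soft_l1',f_scale=.003);print('wheel',fit.x,len(Q))
# posts tops etc
for u,v in((283,76),(163,318)):print('post top',f(u,v,.198))
h=f(215,68,.252);print('handle',h,np.linalg.norm(h-fit.x[:2]),np.degrees(np.arctan2(*(h-fit.x[:2])[::-1])))
E
```

```text
[array([0.6153, 0.2247]), array([0.5936, 0.1693]), array([0.5427, 0.1881]), array([0.5629, 0.2441])]
seat [0.5787 0.2065]
corners [0.6344 0.2346] [0.5746 0.0708] [0.4923 0.0982] [0.5523 0.264 ]
dir 69.96395153330724 0.17432034397279828
dir 70.101836027441 0.17640445704564447
dir 68.62125388404812 0.05951500295211289
dir 70.17542617861044 0.05954953129761112
knob [0.5384 0.1004] 0.11353790609799028 69.24970396285904
wheel [0.618  0.3186 0.0521] 641
post top [0.6817 0.2972]
post top [0.5595 0.3415]
handle [0.6675 0.3166] 0.049539651650070786 -2.2605743476404077
```

Request:
{"name": "arm_command", "arguments": {"deltas": [{"twist": [0,0,-6.5],"slide": [0,0,0],"hand": -1},{"twist": [0,0,-6.5],"slide": [0,0,0],"hand": -1},{"twist": [0,0,-6.5],"slide": [0,0,0],"hand": -1},{"twist": [0,0,-6.5],"slide": [0,0,0],"hand": -1},{"twist": [0,0,-6.5],"slide": [0,0,0],"hand": -1},{"twist": [0,0,-6.5],"slide": [0,0,0],"hand": -1},{"twist": [0,0,-6.5],"slide": [0,0,0],"hand": -1},{"twist": [0,0,0],"slide": [0.038,0.0144,0],"hand": -1},{"twist": [0,0,0],"slide": [0.038,0.0144,0],"hand": -1},{"twist": [0,0,0],"slide": [0.038,0.0144,0],"hand": -1},{"twist": [0,0,0],"slide": [0.038,0.0144,0],"hand": -1},{"twist": [0,0,0],"slide": [0.038,0.0144,0],"hand": -1}], "squeeze": 20}}

```text
time: 1.1
position: [0.3822, -0.3904, 0.2221]
orientation: [-0.0, 0.819, 0.573, -0.0]
wrist_force: [1.1, -0.4, -0.5]
grip_width: 0.0879
finger_force: 0.0
```

Request:
{"name": "arm_command", "arguments": {"deltas": [{"twist": [0,0,0],"slide": [0.038,0.0144,0],"hand": -1},{"twist": [0,0,0],"slide": [0.038,0.0144,0],"hand": -1},{"twist": [0,0,0],"slide": [0.038,0.0144,0],"hand": -1},{"twist": [0,0,0],"slide": [0.038,0.0144,0],"hand": -1},{"twist": [0,0,0],"slide": [0.038,0.0144,0],"hand": -1},{"twist": [0,0,0],"slide": [0.038,0.0144,0],"hand": -1},{"twist": [0,0,0],"slide": [0.038,0.0144,0],"hand": -1},{"twist": [0,0,0],"slide": [0,0,0],"hand": -1}]}}

```text
time: 1.77
position: [0.5703, -0.1705, 0.2211]
orientation: [-0.001, 0.817, 0.577, 0.001]
wrist_force: [0.3, -1.7, -0.3]
grip_width: 0.0876
finger_force: 0.0
```

```bash
cat >> h.py <<'E'
from scipy.spatial.transform import Rotation as Ro
def st():
    from cell import sensors
    s=sensors.sense();q=np.array(s['orientation']);R=Ro.from_quat(q[[1,2,3,0]]).as_matrix();return s,np.array(s['position']),R
def togo(x,y,z):
    s,p,R=st();print('t',s['time'],'p',p.round(4),'yaw',np.degrees(np.arctan2(R[1,0],R[0,0])).round(2),'tilt',R[:,2].round(3),'w',round(s['grip_width'],4),'F',np.round(s['wrist_force'],1),'ff',s['finger_force'],'tool delta',(R.T@(np.array([x,y,z])-p)).round(4))
E
python3 - <<'E'
from h import *
togo(.5935,-.147,.032)
im,d,K,T=load('top0.npz');P=cloud(d,K,T)
m=(P[...,2]>.1)&(P[...,2]<.42)&(P[...,1]>.37)&(P[...,0]>.45)&(P[...,0]<.75);print('wall y',np.nanpercentile(P[m][:,1],[1,10,50,90]),m.sum())
b=P[135:205,215:292].reshape(-1,3);print('bowl z max',np.nanpercentile(b[:,2],98),'min x of high',np.nanmin(b[b[:,2]>.06],0),np.nanmax(b[b[:,2]>.06],0))
E
```

```text
t 1.7667 p [ 0.5703 -0.1705  0.2211] yaw 70.41 tilt [-0.     0.003 -1.   ] w 0.0876 F [ 0.3 -1.7 -0.3] ff 0.0 tool delta [0.0294 0.0143 0.1892]
wall y [0.46424914 0.46552816 0.46691386 0.47334054] 7760
bowl z max 0.09589108685725248 min x of high [0.72629204 0.109585   0.06001975] [0.92104954 0.3183258  0.10484582]
```

Request:
{"name": "arm_command", "arguments": {"deltas": [{"twist": [0,0,0],"slide": [0.0295,0.0145,0.02],"hand": -1},{"twist": [0,0,0],"slide": [0,0,0.03],"hand": -1},{"twist": [0,0,0],"slide": [0,0,0.03],"hand": -1},{"twist": [0,0,0],"slide": [0,0,0.03],"hand": -1},{"twist": [0,0,0],"slide": [0,0,0.03],"hand": -1},{"twist": [0,0,0],"slide": [0,0,0.03],"hand": -1},{"twist": [0,0,0],"slide": [0,0,0.018],"hand": -1},{"twist": [0,0,0],"slide": [0,0,0],"hand": -1}]}}

```text
time: 2.43
position: [0.5872, -0.153, 0.0282]
orientation: [-0.004, 0.819, 0.574, -0.003]
wrist_force: [-1.0, 0.2, -0.1]
grip_width: 0.0882
finger_force: 0.0
```

```bash
python3 - <<'E'
from h import *
togo(.594,-.1472,.032)
E
```

```text
t 2.4333 p [ 0.5872 -0.153   0.0282] yaw 70.0 tilt [-0.01   0.003 -1.   ] w 0.0882 F [-1.   0.2 -0.1] ff 0.0 tool delta [ 0.0078  0.0043 -0.0039]
```

Request:
{"name": "arm_command", "arguments": {"deltas": [{"twist": [0,0,0],"slide": [0.008,0.004,-0.004],"hand": -1},{"twist": [0,0,0],"slide": [0,0,0],"hand": -1},{"twist": [0,0,0],"slide": [0,0,0],"hand": 1},{"twist": [0,0,0],"slide": [0,0,0],"hand": 1},{"twist": [0,0,0],"slide": [0,0,0],"hand": 1},{"twist": [0,0,0],"slide": [0,0,0],"hand": 1},{"twist": [0,0,0],"slide": [0,0,0],"hand": 1},{"twist": [0,0,0],"slide": [0,0,0],"hand": 1}], "squeeze": 20}}

```text
time: 3.1
position: [0.5972, -0.1475, 0.0398]
orientation: [-0.0, 0.819, 0.574, -0.0]
wrist_force: [-5.1, 1.8, 6.3]
grip_width: 0.0658
finger_force: 20.0
```

```bash
python3 - <<'E'
from h import *
togo(.578,.206,.15)
E
```

```text
t 3.1 p [ 0.5972 -0.1475  0.0398] yaw 70.01 tilt [-0.  0. -1.] w 0.0658 F [-5.1  1.8  6.3] ff 20.000465840566903 tool delta [ 0.3257 -0.1389 -0.1102]
```

Request:
{"name": "arm_command", "arguments": {"deltas": [{"twist": [0,0,0],"slide": [0,0,0],"hand": -1},{"twist": [0,0,0],"slide": [0,0,0],"hand": -1},{"twist": [0,0,0],"slide": [0,0,0],"hand": -1},{"twist": [0,0,0],"slide": [0,0,0],"hand": -1}]}}

```text
time: 3.43
position: [0.5975, -0.1476, 0.0384]
orientation: [0.0, 0.819, 0.574, 0.0]
wrist_force: [0.0, -0.6, 0.6]
grip_width: 0.0871
finger_force: 0.0
```

```bash
python3 - <<'E'
from h import *
from cell import get_image,camera_params
togo(.594,-.1472,.026)
im,d=get_image('top');K=camera_params('top')['mtx'];T=camera_params('top')['extrinsics'];im2,_=get_image('side')
cv2.imwrite('pics/a.png',np.hstack([cv2.resize(im2[270:400,240:370,::-1],(400,400)),cv2.resize(im[220:300,340:420,::-1],(400,400))]))
togo(.594,-.1472,.026)
E
```

```text
t 3.4333 p [ 0.5975 -0.1476  0.0384] yaw 70.01 tilt [ 0. -0. -1.] w 0.0871 F [ 0.  -0.6  0.6] ff 0.0 tool delta [-0.0008 -0.0034  0.0124]
t 3.5333 p [ 0.5974 -0.1476  0.0384] yaw 70.01 tilt [-0.  0. -1.] w 0.0874 F [-0.1  0.2 -0.6] ff 0.0 tool delta [-0.0008 -0.0033  0.0124]
```

View pics/a.png

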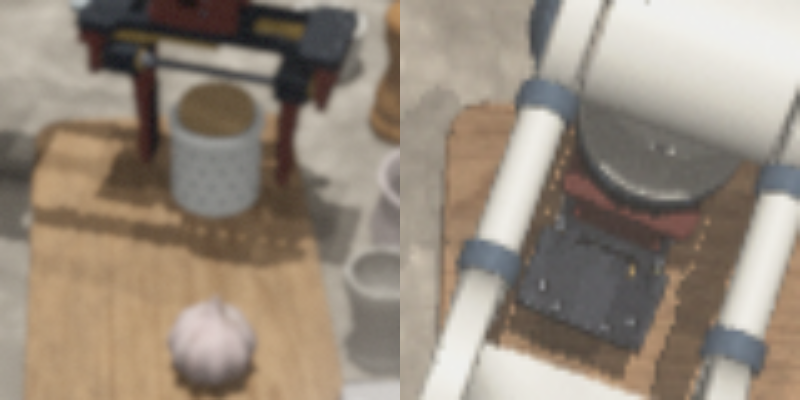

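The side crop shows the mould upright between the open fingers, with the tips about halfway up its body. I'll go 12 mm lower and grip again below the rim.

Request:
{"name": "arm_command", "arguments": {"deltas": [{"twist": [0,0,0],"slide": [0,-0.002,0.006],"hand": -1},{"twist": [0,0,0],"slide": [0,0,0.006],"hand": -1},{"twist": [0,0,0],"slide": [0,0,0],"hand": -1},{"twist": [0,0,0],"slide": [0,0,0],"hand": 1},{"twist": [0,0,0],"slide": [0,0,0],"hand": 1},{"twist": [0,0,0],"slide": [0,0,0],"hand": 1},{"twist": [0,0,0],"slide": [0,0,0],"hand": 1},{"twist": [0,0,0],"slide": [0,0,0],"hand": 1},{"twist": [0,0,0],"slide": [0,0,0],"hand": 1}], "squeeze": 20}}

```text
time: 4.28
position: [0.5962, -0.1471, 0.0272]
orientation: [0.001, 0.819, 0.574, 0.001]
wrist_force: [3.0, -1.4, -0.3]
grip_width: 0.0654
finger_force: 20.0
```

```bash
python3 - <<'E'
from h import *
togo(.578,.206,.15)
E
```

```text
t 4.2833 p [ 0.5962 -0.1471  0.0272] yaw 70.01 tilt [ 0.002 -0.001 -1.   ] w 0.0654 F [ 3.  -1.4 -0.3] ff 20.000056892749853 tool delta [ 0.3256 -0.1376 -0.123 ]
```

Request:
{"name": "arm_command", "arguments": {"deltas": [{"twist": [0,0,0],"slide": [0,0,-0.01],"hand": 1},{"twist": [0,0,0],"slide": [0,0,-0.02],"hand": 1},{"twist": [0,0,0],"slide": [0,0,-0.03],"hand": 1},{"twist": [0,0,0],"slide": [0,0,-0.03],"hand": 1},{"twist": [0,0,0],"slide": [0,0,-0.02],"hand": 1},{"twist": [0,0,0],"slide": [0,0,0],"hand": 1}], "squeeze": 25}}

```text
time: 4.78
position: [0.5972, -0.1473, 0.1427]
orientation: [0.003, 0.819, 0.574, 0.002]
wrist_force: [0.8, -0.1, -2.4]
grip_width: 0.0653
finger_force: 25.0
```

Request:
{"name": "arm_command", "arguments": {"deltas": [{"twist": [0,0,0],"slide": [0.025,-0.011,0],"hand": 1},{"twist": [0,0,0],"slide": [0.0275,-0.0115,0],"hand": 1},{"twist": [0,0,0],"slide": [0.0275,-0.0115,0],"hand": 1},{"twist": [0,0,0],"slide": [0.0275,-0.0115,0],"hand": 1},{"twist": [0,0,0],"slide": [0.0275,-0.0115,0],"hand": 1},{"twist": [0,0,0],"slide": [0.0275,-0.0115,0],"hand": 1},{"twist": [0,0,0],"slide": [0.0275,-0.0115,0],"hand": 1},{"twist": [0,0,0],"slide": [0.0275,-0.0115,0],"hand": 1},{"twist": [0,0,0],"slide": [0.0275,-0.0115,0],"hand": 1},{"twist": [0,0,0],"slide": [0.0275,-0.0115,0],"hand": 1},{"twist": [0,0,0],"slide": [0.0275,-0.0115,0],"hand": 1},{"twist": [0,0,0],"slide": [0.0255,-0.0116,0],"hand": 1}]}}

```text
time: 5.78
position: [0.576, 0.2074, 0.1339]
orientation: [-0.001, 0.819, 0.574, -0.002]
wrist_force: [0.1, -0.9, -4.1]
grip_width: 0.0653
finger_force: 25.0
```

Request:
{"name": "arm_command", "arguments": {"deltas": [{"twist": [0,0,0],"slide": [0,0,0],"hand": 1},{"twist": [0,0,0],"slide": [0,0,0],"hand": 1},{"twist": [0,0,0],"slide": [0,0,0],"hand": 1}]}}

```text
time: 6.03
position: [0.5767, 0.2055, 0.1347]
orientation: [-0.0, 0.819, 0.574, -0.002]
wrist_force: [0.4, -0.2, -4.1]
grip_width: 0.0655
finger_force: 25.0
```

```bash
python3 - <<'E'
from h import *
from cell import get_image,camera_params
togo(.578,.206,.15)
o=[]
for n in('side','top'):
    im,d=get_image(n);cp=camera_params(n);np.savez(n+'1.npz',im=im,d=d,K=cp['mtx'],T=cp['extrinsics']);o.append(im)
cv2.imwrite('pics/b.png',np.hstack([cv2.resize(o[0][140:300,220:380,::-1],(400,400)),cv2.resize(o[1][190:310,200:320,::-1],(400,400))]))
E
```

```text
t 6.0333 p [0.5767 0.2055 0.1347] yaw 70.03 tilt [-0.003 -0.002 -1.   ] w 0.0655 F [ 0.4 -0.2 -4.1] ff 24.999720772029832 tool delta [ 0.0009  0.0011 -0.0153]
```

View pics/b.png

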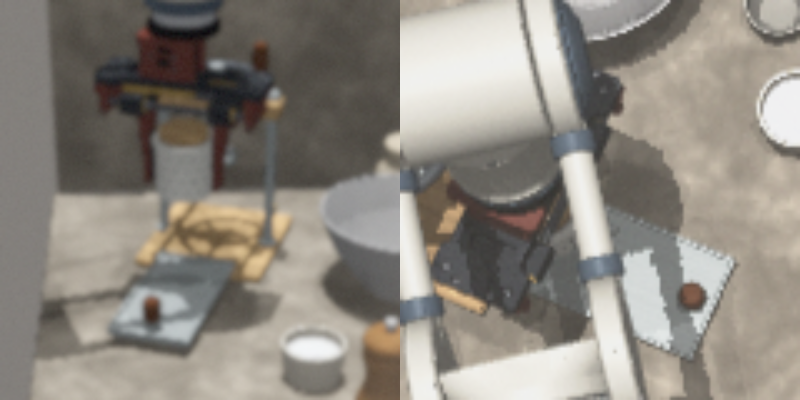

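The mould hangs upright in the fingers over the tray. I'll lower it onto the seat.

Request:
{"name": "arm_command", "arguments": {"deltas": [{"twist": [0,0,0],"slide": [0.001,0.001,0.02],"hand": 1},{"twist": [0,0,0],"slide": [0,0,0.03],"hand": 1},{"twist": [0,0,0],"slide": [0,0,0.03],"hand": 1},{"twist": [0,0,0],"slide": [0,0,0.015],"hand": 1},{"twist": [0,0,0],"slide": [0,0,0.004],"hand": 1},{"twist": [0,0,0],"slide": [0,0,0],"hand": 1},{"twist": [0,0,0],"slide": [0,0,0],"hand": 1}]}}

```text
time: 6.72
position: [0.5795, 0.2061, 0.0389]
orientation: [0.0, 0.819, 0.573, 0.001]
wrist_force: [-0.1, 0.3, -4.2]
grip_width: 0.0652
finger_force: 25.0
```

```bash
python3 - <<'E'
from h import *
togo(.578,.206,.0275)
im,d,K,T=load('side1.npz')
# pale disc in side view while held: TCP (.5767,.2055,.1347) -> disc top z ~ .1347-.0092+.074
hsv=cv2.cvtColor(im,cv2.COLOR_RGB2HSV)
c=T[:3,:3].T@(np.array([.5767,.2055,.1995])-T[:3,3]);uv=(K@c/c[2])[:2];print('expected disc centre px',uv, 'px/m',K[0,0]/c[2])
u,v=uv.astype(int);sub=hsv[v-15:v+15,u-18:u+18]
m=cv2.inRange(sub,(8,60,60),(28,255,255));k,lab,stt,cen=cv2.connectedComponentsWithStats(m)
print([(s.tolist(),(c+[u-18,v-15]).round(1).tolist()) for s,c in zip(stt[1:],cen[1:]) if s[4]>15])
E
```

```text
t 6.7167 p [0.5795 0.2061 0.0389] yaw 69.95 tilt [ 0.002  0.    -1.   ] w 0.0652 F [-0.1  0.3 -4.2] ff 24.9997683550464 tool delta [-0.0007 -0.0014  0.0114]
expected disc centre px [292.80743044 191.09158882] px/m 384.2364324702477
[([0, 0, 30, 7, 132], [289.6, 178.7]), ([10, 11, 19, 11, 179], [293.2, 192.2])]
```

Request:
{"name": "arm_command", "arguments": {"deltas": [{"twist": [0,0,0],"slide": [-0.0005,-0.0015,0.005],"hand": 1},{"twist": [0,0,0],"slide": [0,0,0.004],"hand": 1},{"twist": [0,0,0],"slide": [0,0,0.002],"hand": 1},{"twist": [0,0,0],"slide": [0,0,0],"hand": 1},{"twist": [0,0,0],"slide": [0,0,0],"hand": 1}]}}

```text
time: 7.13
position: [0.5775, 0.2068, 0.0273]
orientation: [0.0, 0.819, 0.574, 0.001]
wrist_force: [0.4, -0.5, -2.3]
grip_width: 0.0657
finger_force: 25.0
```

```bash
python3 - <<'E'
from h import *
togo(.578,.206,.0275)
E
```

```text
t 7.1333 p [0.5775 0.2068 0.0273] yaw 70.01 tilt [ 0.001  0.    -1.   ] w 0.0657 F [ 0.4 -0.5 -2.3] ff 24.999809705768712 tool delta [-0.0006  0.0007 -0.0002]
```

Request:
{"name": "arm_command", "arguments": {"deltas": [{"twist": [0,0,0],"slide": [0,0,0],"hand": -1},{"twist": [0,0,0],"slide": [0,0,0],"hand": -1},{"twist": [0,0,0],"slide": [0,0,0],"hand": -1},{"twist": [0,0,0],"slide": [0,0,0],"hand": -1},{"twist": [0,0,0],"slide": [0,0,-0.02],"hand": -1},{"twist": [0,0,0],"slide": [0,0,-0.03],"hand": -1},{"twist": [0,0,0],"slide": [0,0,-0.03],"hand": -1},{"twist": [0,0,0],"slide": [0,0,-0.03],"hand": -1},{"twist": [0,0,0],"slide": [-0.03,0,-0.02],"hand": -1},{"twist": [0,0,0],"slide": [-0.04,0,0],"hand": -1},{"twist": [0,0,0],"slide": [-0.04,0,0],"hand": -1},{"twist": [0,0,0],"slide": [-0.03,0,0],"hand": -1}]}}

```text
time: 8.13
position: [0.5287, 0.0732, 0.1577]
orientation: [0.001, 0.819, 0.574, 0.001]
wrist_force: [0.3, -0.1, -0.8]
grip_width: 0.0881
finger_force: 0.0
```

Request:
{"name": "arm_command", "arguments": {"deltas": [{"twist": [0,-5,0],"slide": [-0.03,0,0],"hand": -1},{"twist": [0,-5,0],"slide": [-0.02,0,0],"hand": -1},{"twist": [0,-5,0],"slide": [0,0,0],"hand": -1},{"twist": [0,-5,0],"slide": [0,0,0],"hand": -1},{"twist": [0,0,0],"slide": [0,0,0],"hand": -1},{"twist": [0,0,0],"slide": [0,0,0],"hand": -1}]}}

```text
time: 8.63
position: [0.5123, 0.0292, 0.1577]
orientation: [0.099, 0.806, 0.566, -0.142]
wrist_force: [0.8, 0.3, -0.6]
grip_width: 0.088
finger_force: 0.0
```

```bash
python3 - <<'E'
from h import *
from cell import get_image,camera_params
togo(.538,.100,.026)
o=[]
for n in('side','top'):
    im,d=get_image(n);cp=camera_params(n);np.savez(n+'2.npz',im=im,d=d,K=cp['mtx'],T=cp['extrinsics']);o.append(im)
cv2.imwrite('pics/c.png',np.hstack([cv2.resize(o[0][140:300,220:380,::-1],(400,400)),cv2.resize(o[1][190:310,200:320,::-1],(400,400))]))
im,d,K,T=load('top2.npz');P=cloud(d,K,T)
near=np.hypot(P[...,0]-.578,P[...,1]-.206)<.06
for a,b in((.083,.1),(.07,.1)):
    Q=P[near&(P[...,2]>a)&(P[...,2]<b)]
    if len(Q)>5:print(len(Q),np.median(Q,0),cv2.minEnclosingCircle(Q[:,:2].astype(np.float32)))
E
```

```text
t 8.6333 p [0.5123 0.0292 0.1577] yaw 70.16 tilt [-0.117 -0.32  -0.94 ] w 0.088 F [ 0.8  0.3 -0.6] ff 0.0 tool delta [0.1157 0.0003 0.0981]
266 [0.57152221 0.20414432 0.09133452] ((0.5729771852493286, 0.20227651298046112), 0.02748868055641651)
353 [0.56802607 0.20237479 0.09017615] ((0.5703417062759399, 0.20098192989826202), 0.030153349041938782)
```

View pics/c.png

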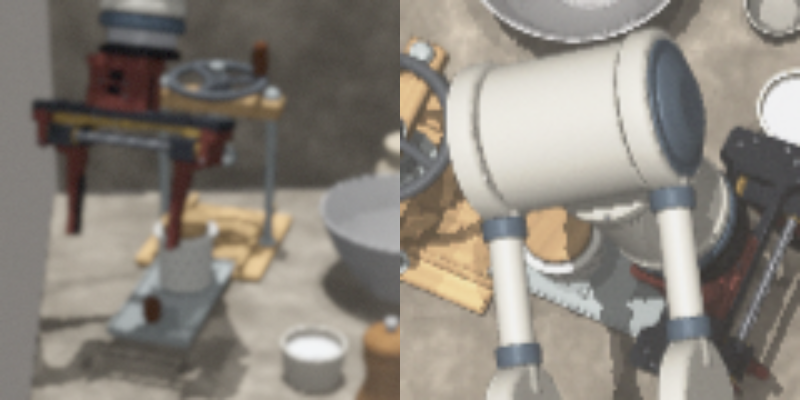

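The mould stands upright on the seat. The tilt went the wrong way, with the body leaning toward the press, so I'll reverse it.

Request:
{"name": "arm_command", "arguments": {"deltas": [{"twist": [0,7,0],"slide": [0,0,0],"hand": -1},{"twist": [0,7,0],"slide": [0,0,0],"hand": -1},{"twist": [0,7,0],"slide": [0,0,0],"hand": -1},{"twist": [0,7,0],"slide": [0,0,0],"hand": -1},{"twist": [0,7,0],"slide": [0,0,0],"hand": -1},{"twist": [0,5,0],"slide": [0,0,0],"hand": -1},{"twist": [0,0,0],"slide": [0,0,0],"hand": -1},{"twist": [0,0,0],"slide": [0,0,0],"hand": -1}]}}

```text
time: 9.4
position: [0.512, 0.0263, 0.1588]
orientation: [-0.099, 0.808, 0.563, 0.142]
wrist_force: [0.1, 0.5, -0.9]
grip_width: 0.0876
finger_force: 0.0
```

```bash
python3 - <<'E'
from h import *
togo(.5405,.1065,.0285)
E
```

```text
t 9.4 p [0.512  0.0263 0.1588] yaw 69.78 tilt [ 0.119  0.32  -0.94 ] w 0.0876 F [ 0.1  0.5 -0.9] ff 0.0 tool delta [ 0.0356 -0.0012  0.1515]
```

Request:
{"name": "arm_command", "arguments": {"deltas": [{"twist": [0,0,0],"slide": [0.0356,-0.001,0],"hand": -1},{"twist": [0,0,0],"slide": [0,0,0.03],"hand": -1},{"twist": [0,0,0],"slide": [0,0,0.035],"hand": -1},{"twist": [0,0,0],"slide": [0,0,0.035],"hand": -1},{"twist": [0,0,0],"slide": [0,0,0.03],"hand": -1},{"twist": [0,0,0],"slide": [0,0,0.015],"hand": -1},{"twist": [0,0,0],"slide": [0,0,0],"hand": -1},{"twist": [0,0,0],"slide": [0,0,0],"hand": -1}]}}

```text
time: 10.07
position: [0.5394, 0.1077, 0.0343]
orientation: [-0.1, 0.806, 0.566, 0.141]
wrist_force: [0.3, 0.9, 0.3]
grip_width: 0.0878
finger_force: 0.0
```

```bash
python3 - <<'E'
from h import *
togo(.5405,.1065,.0285)
E
```

```text
t 10.0667 p [0.5394 0.1077 0.0343] yaw 70.13 tilt [ 0.115  0.321 -0.94 ] w 0.0878 F [0.3 0.9 0.3] ff 0.0 tool delta [-0.0027  0.0014  0.0052]
```

Request:
{"name": "arm_command", "arguments": {"deltas": [{"twist": [0,0,0],"slide": [-0.002,0.001,0.004],"hand": -1},{"twist": [0,0,0],"slide": [0,0,0],"hand": 1},{"twist": [0,0,0],"slide": [0,0,0],"hand": 1},{"twist": [0,0,0],"slide": [0,0,0],"hand": 1},{"twist": [0,0,0],"slide": [0,0,0],"hand": 1},{"twist": [0,0,0],"slide": [0,0,0],"hand": 1},{"twist": [0,0,0],"slide": [0,0,0],"hand": 1},{"twist": [0,0,0],"slide": [0,0,0],"hand": 1},{"twist": [0,0,0],"slide": [0,0,0],"hand": 1},{"twist": [0,0,0],"slide": [0,0,0],"hand": 1}], "squeeze": 12}}

```text
time: 10.9
position: [0.5404, 0.1057, 0.0298]
orientation: [-0.1, 0.807, 0.565, 0.142]
wrist_force: [0.3, -0.2, -0.3]
grip_width: 0.0313
finger_force: 0.0
```

```bash
python3 - <<'E'
from h import *
s,p,R=st();togo(p[0]+.12*.342,p[1]+.12*.94,p[2])
E
```

```text
t 10.9 p [0.5404 0.1057 0.0298] yaw 70.0 tilt [ 0.117  0.321 -0.94 ] w 0.0313 F [ 0.3 -0.2 -0.3] ff 0.0 tool delta [ 0.1128 -0.      0.0411]
```

Still closing.

Request:
{"name": "arm_command", "arguments": {"deltas": [{"twist": [0,0,0],"slide": [0,0,0],"hand": 1},{"twist": [0,0,0],"slide": [0,0,0],"hand": 1},{"twist": [0,0,0],"slide": [0,0,0],"hand": 1},{"twist": [0,0,0],"slide": [0,0,0],"hand": 1}]}}

```text
time: 11.23
position: [0.5403, 0.1058, 0.0298]
orientation: [-0.1, 0.807, 0.565, 0.142]
wrist_force: [-0.9, -0.2, 0.8]
grip_width: 0.0203
finger_force: 12.0
```

Request:
{"name": "arm_command", "arguments": {"deltas": [{"twist": [0,0,0],"slide": [0.003,0,0.0011],"hand": 1},{"twist": [0,0,0],"slide": [0.006,0,0.0022],"hand": 1},{"twist": [0,0,0],"slide": [0.009,0,0.0033],"hand": 1},{"twist": [0,0,0],"slide": [0.011,0,0.004],"hand": 1},{"twist": [0,0,0],"slide": [0.011,0,0.004],"hand": 1},{"twist": [0,0,0],"slide": [0.011,0,0.004],"hand": 1},{"twist": [0,0,0],"slide": [0.011,0,0.004],"hand": 1},{"twist": [0,0,0],"slide": [0.011,0,0.004],"hand": 1},{"twist": [0,0,0],"slide": [0.011,0,0.004],"hand": 1},{"twist": [0,0,0],"slide": [0.009,0,0.0033],"hand": 1},{"twist": [0,0,0],"slide": [0.007,0,0.0026],"hand": 1},{"twist": [0,0,0],"slide": [0.005,0,0.0018],"hand": 1}]}}

```text
time: 12.23
position: [0.579, 0.2119, 0.0298]
orientation: [-0.1, 0.806, 0.565, 0.142]
wrist_force: [-1.7, -0.5, 1.3]
grip_width: 0.0201
finger_force: 12.0
```

Request:
{"name": "arm_command", "arguments": {"deltas": [{"twist": [0,0,0],"slide": [0.003,0,0.0011],"hand": 1},{"twist": [0,0,0],"slide": [0.002,0,0.0007],"hand": 1},{"twist": [0,0,0],"slide": [0.002,0,0.0007],"hand": 1},{"twist": [0,0,0],"slide": [0,0,0],"hand": 1}]}}

```text
time: 12.57
position: [0.5813, 0.2181, 0.0298]
orientation: [-0.1, 0.807, 0.565, 0.142]
wrist_force: [-0.5, 1.1, 0.5]
grip_width: 0.0204
finger_force: 12.0
```

```bash
python3 - <<'E'
from h import *
togo(.618-.113*.342+.0022,.319-.113*.94+.006,.0298)
E
```

```text
t 12.5667 p [0.5813 0.2181 0.0298] yaw 70.0 tilt [ 0.117  0.322 -0.939] w 0.0204 F [-0.5  1.1  0.5] ff 11.999998844694346 tool delta [0.0007 0.     0.0003]
```

Request:
{"name": "arm_command", "arguments": {"deltas": [{"twist": [0,0,0],"slide": [0.002,0,0.0007],"hand": 1},{"twist": [0,0,0],"slide": [0.002,0,0.0007],"hand": 1},{"twist": [0,0,0],"slide": [0.001,0,0.0003],"hand": 1},{"twist": [0,0,0],"slide": [0,0,0],"hand": 1},{"twist": [0,0,0],"slide": [0,0,0],"hand": 1}]}}

```text
time: 12.98
position: [0.582, 0.2199, 0.0296]
orientation: [-0.099, 0.807, 0.565, 0.14]
wrist_force: [-9.3, -11.8, 7.8]
grip_width: 0.0204
finger_force: 12.0
```

```bash
python3 - <<'E'
from h import *
togo(.618-.113*.342+.0022,.319-.113*.94+.006,.0298)
E
```

```text
t 12.9833 p [0.582  0.2199 0.0296] yaw 69.96 tilt [ 0.114  0.317 -0.941] w 0.0204 F [ -9.3 -11.8   7.8] ff 12.000887916656211 tool delta [-0.0011  0.     -0.0006]
```

Request:
{"name": "arm_command", "arguments": {"deltas": [{"twist": [0,0,0],"slide": [-0.002,0,-0.0007],"hand": 1},{"twist": [0,0,0],"slide": [0,0,0],"hand": -1},{"twist": [0,0,0],"slide": [0,0,0],"hand": -1},{"twist": [0,0,0],"slide": [0,0,0],"hand": -1},{"twist": [0,0,0],"slide": [0,0,0],"hand": -1},{"twist": [0,0,0],"slide": [0,0,-0.03],"hand": -1},{"twist": [0,0,0],"slide": [0,0,-0.04],"hand": -1},{"twist": [0,0,0],"slide": [0,0,-0.04],"hand": -1},{"twist": [0,0,0],"slide": [0,0,-0.04],"hand": -1},{"twist": [0,0,0],"slide": [0,0,-0.04],"hand": -1},{"twist": [0,0,0],"slide": [0,0,-0.04],"hand": -1},{"twist": [0,0,0],"slide": [0,0,-0.04],"hand": -1}]}}

```text
time: 13.98
position: [0.5502, 0.1336, 0.2857]
orientation: [-0.099, 0.807, 0.565, 0.143]
wrist_force: [1.0, -0.4, 0.2]
grip_width: 0.0868
finger_force: 0.0
```

Request:
{"name": "arm_command", "arguments": {"deltas": [{"twist": [0,-7,0],"slide": [0,0,0],"hand": -0.3},{"twist": [0,-7,0],"slide": [0,0,0],"hand": -0.3},{"twist": [0,-6,0],"slide": [0,0,0],"hand": -0.3},{"twist": [0,0,-6.25],"slide": [0,0,0],"hand": -0.3},{"twist": [0,0,-6.25],"slide": [0,0,0],"hand": -0.3},{"twist": [0,0,-6.25],"slide": [0,0,0],"hand": -0.3},{"twist": [0,0,-6.25],"slide": [0,0,0],"hand": -0.3},{"twist": [0,0,0],"slide": [0,0,0],"hand": -0.3},{"twist": [0,0,0],"slide": [0,0,0],"hand": -0.3}]}}

```text
time: 14.73
position: [0.5508, 0.1342, 0.2836]
orientation: [0.0, 0.677, 0.736, 0.0]
wrist_force: [-0.6, -1.3, 0.5]
grip_width: 0.0574
finger_force: 0.0
```

```bash
python3 - <<'E'
from h import *
from cell import get_image,camera_params
togo(.6665,.317,.223)
o=[]
for n in('side','top','wrist'):
    im,d=get_image(n);cp=camera_params(n);np.savez(n+'3.npz',im=im,d=d,K=cp['mtx'],T=cp['extrinsics']);o.append(im)
cv2.imwrite('pics/d.png',np.hstack([cv2.resize(o[0][140:300,220:380,::-1],(400,400)),cv2.resize(o[2][:,80:560,::-1],(400,400))]))
im,d,K,T=load('top3.npz');P=cloud(d,K,T)
m=(P[...,2]>.235)&(P[...,2]<.262)&(np.hypot(P[...,0]-.6665,P[...,1]-.317)<.02)
if m.sum()>5:print('handle',m.sum(),np.median(P[m],0),cv2.minEnclosingCircle(P[m][:,:2].astype(np.float32)))
im,d,K,T=load('wrist3.npz');P=cloud(d,K,T);hs=cv2.cvtColor(im,cv2.COLOR_RGB2HSV)
m=(P[...,2]>.235)&(P[...,2]<.262)&(np.hypot(P[...,0]-.6665,P[...,1]-.317)<.025)
if m.sum()>5:print('wrist handle',m.sum(),np.median(P[m],0),cv2.minEnclosingCircle(P[m][:,:2].astype(np.float32)))
E
```

```text
t 14.7333 p [0.5508 0.1342 0.2836] yaw 94.84 tilt [ 0.  0. -1.] w 0.0574 F [-0.6 -1.3  0.5] ff 0.0 tool delta [0.1724 0.1307 0.0607]
handle 60 [0.66418711 0.31553002 0.25047342] ((0.6655541658401489, 0.31652355194091797), 0.009325354360044003)
```

View pics/d.png

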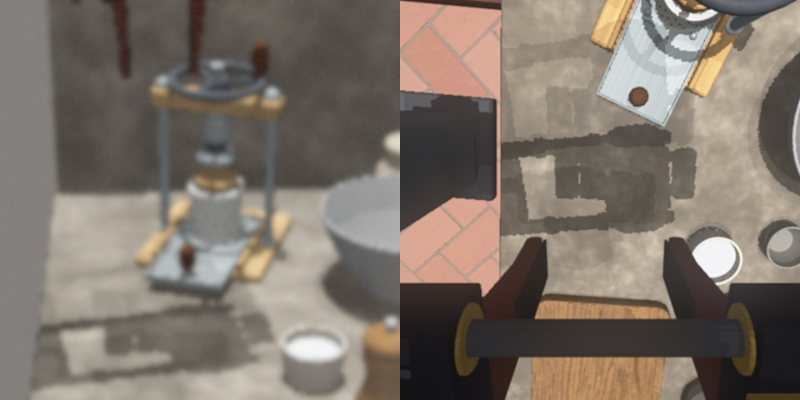

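The tray is home and the mould stands upright under the plate. The gap is about 5 px in the side view. The handle hasn't moved and is at (0.666, 0.3167).

Request:
{"name": "arm_command", "arguments": {"deltas": [{"twist": [0,0,0],"slide": [0.0287,0.0217,0],"hand": -0.3},{"twist": [0,0,0],"slide": [0.0287,0.0217,0],"hand": -0.3},{"twist": [0,0,0],"slide": [0.0287,0.0217,0],"hand": -0.3},{"twist": [0,0,0],"slide": [0.0287,0.0217,0],"hand": -0.3},{"twist": [0,0,0],"slide": [0.0287,0.0217,0],"hand": -0.3},{"twist": [0,0,0],"slide": [0.0287,0.0217,0],"hand": -0.3},{"twist": [0,0,0],"slide": [0,0,0],"hand": -0.3},{"twist": [0,0,0],"slide": [0,0,0],"hand": -0.3},{"twist": [0,0,0],"slide": [0,0,0],"hand": -0.3}]}}

```text
time: 15.63
position: [0.6654, 0.3166, 0.2829]
orientation: [-0.0, 0.676, 0.737, -0.001]
wrist_force: [-0.3, -0.5, 0.7]
grip_width: 0.0565
finger_force: 0.0
```

```bash
python3 - <<'E'
from h import *
togo(.666,.3167,.223)
E
```

```text
t 15.6333 p [0.6654 0.3166 0.2829] yaw 94.96 tilt [-0.001 -0.001 -1.   ] w 0.0565 F [-0.3 -0.5  0.7] ff 0.0 tool delta [0.0001 0.0007 0.0599]
```

Request:
{"name": "arm_command", "arguments": {"deltas": [{"twist": [0,0,0],"slide": [0,0.0005,0.02],"hand": -0.3},{"twist": [0,0,0],"slide": [0,0,0.025],"hand": -0.3},{"twist": [0,0,0],"slide": [0,0,0.015],"hand": -0.3},{"twist": [0,0,0],"slide": [0,0,0],"hand": 1},{"twist": [0,0,0],"slide": [0,0,0],"hand": 1},{"twist": [0,0,0],"slide": [0,0,0],"hand": 1},{"twist": [0,0,0],"slide": [0,0,0],"hand": 1},{"twist": [0,0,0],"slide": [0,0,0],"hand": 1},{"twist": [0,0,0],"slide": [0,0,0],"hand": 1},{"twist": [0,0,0],"slide": [0,0,0],"hand": 1},{"twist": [0,0,0],"slide": [0,0,0],"hand": 1}], "squeeze": 30}}

```text
time: 16.55
position: [0.667, 0.3171, 0.225]
orientation: [0.001, 0.676, 0.737, 0.002]
wrist_force: [4.5, 1.0, 3.0]
grip_width: 0.0171
finger_force: 30.0
```

```bash
cat >> h.py <<'E'
C=np.array([.6182,.319]);
def arc(step,n,r=.048,a0=None):
    """force decomposition and tool slides for n clockwise steps (rad) from the present angle"""
    s,p,R=st();v=p[:2]-C;a=np.arctan2(v[1],v[0]);F=np.array(s['wrist_force'])[:2]
    er=v/np.linalg.norm(v);t=np.array([er[1],-er[0]])
    print('t',round(s['time'],2),'ang',a.round(3),'r',np.linalg.norm(v).round(4),'pull',(-F@t).round(2),'radial',(F@er).round(2),'z',p[2].round(4),'w',round(s['grip_width'],4),'Fz',round(s['wrist_force'][2],1),'tau6/M',np.round(s['wrist_torque'],2))
    a=a if a0 is None else a0
    for i in range(n):
        w=r*np.array([np.cos(a-step)-np.cos(a),np.sin(a-step)-np.sin(a)]);a-=step
        d=R[:,:2].T@np.array([*w,0]);print(d.round(4).tolist(),end=' ')
    print()
E
python3 - <<'E'
from h import *
arc(.1,12)
E
```

```text
t 16.55 ang -0.04 r 0.0488 pull 1.16 radial 4.5 z 0.225 w 0.0171 Fz 3.0 tau6/M [ 0.06 -0.82  0.01]
[-0.0047, -0.0008] [-0.0046, -0.0013] [-0.0045, -0.0018] [-0.0043, -0.0022] [-0.004, -0.0026] [-0.0037, -0.003] [-0.0034, -0.0034] [-0.0031, -0.0037] [-0.0027, -0.004] [-0.0023, -0.0042] [-0.0018, -0.0044] [-0.0014, -0.0046]
```

Request:
{"name": "arm_command", "arguments": {"deltas": [{"twist": [0,0,0],"slide": [-0.0047,-0.0008,0],"hand": 1},{"twist": [0,0,0],"slide": [-0.0046,-0.0013,0],"hand": 1},{"twist": [0,0,0],"slide": [-0.0045,-0.0018,0],"hand": 1},{"twist": [0,0,0],"slide": [-0.0043,-0.0022,0],"hand": 1},{"twist": [0,0,0],"slide": [-0.004,-0.0026,0],"hand": 1},{"twist": [0,0,0],"slide": [-0.0037,-0.003,0],"hand": 1},{"twist": [0,0,0],"slide": [-0.0034,-0.0034,0],"hand": 1},{"twist": [0,0,0],"slide": [-0.0031,-0.0037,0],"hand": 1},{"twist": [0,0,0],"slide": [-0.0027,-0.004,0],"hand": 1},{"twist": [0,0,0],"slide": [-0.0023,-0.0042,0],"hand": 1},{"twist": [0,0,0],"slide": [-0.0018,-0.0044,0],"hand": 1},{"twist": [0,0,0],"slide": [-0.0014,-0.0046,0],"hand": 1}]}}

```text
time: 17.55
position: [0.6354, 0.2733, 0.2251]
orientation: [0.002, 0.676, 0.737, 0.003]
wrist_force: [7.8, 0.6, 4.0]
grip_width: 0.0174
finger_force: 30.0
```

```bash
python3 - <<'E'
from h import *
arc(.1,12,a0=-1.24)
E
```

```text
t 17.55 ang -1.211 r 0.0488 pull 7.5 radial 2.13 z 0.2251 w 0.0174 Fz 4.0 tau6/M [ 0.17 -1.46 -0.02]
[-0.0009, -0.0047] [-0.0005, -0.0048] [0.0, -0.0048] [0.0005, -0.0048] [0.001, -0.0047] [0.0014, -0.0046] [0.0019, -0.0044] [0.0023, -0.0042] [0.0027, -0.0039] [0.0031, -0.0037] [0.0035, -0.0033] [0.0038, -0.003]
```

Request:
{"name": "arm_command", "arguments": {"deltas": [{"twist": [0,0,0],"slide": [-0.0009,-0.0047,0],"hand": 1},{"twist": [0,0,0],"slide": [-0.0005,-0.0048,0],"hand": 1},{"twist": [0,0,0],"slide": [0,-0.0048,0],"hand": 1},{"twist": [0,0,0],"slide": [0.0005,-0.0048,0],"hand": 1},{"twist": [0,0,0],"slide": [0.001,-0.0047,0],"hand": 1},{"twist": [0,0,0],"slide": [0.0014,-0.0046,0],"hand": 1},{"twist": [0,0,0],"slide": [0.0019,-0.0044,0],"hand": 1},{"twist": [0,0,0],"slide": [0.0023,-0.0042,0],"hand": 1},{"twist": [0,0,0],"slide": [0.0027,-0.0039,0],"hand": 1},{"twist": [0,0,0],"slide": [0.0031,-0.0037,0],"hand": 1},{"twist": [0,0,0],"slide": [0.0035,-0.0033,0],"hand": 1},{"twist": [0,0,0],"slide": [0.0038,-0.003,0],"hand": 1}]}}

```text
time: 18.55
position: [0.5831, 0.2865, 0.2251]
orientation: [0.002, 0.676, 0.737, 0.002]
wrist_force: [8.2, -3.4, 3.7]
grip_width: 0.0174
finger_force: 30.0
```

```bash
python3 - <<'E'
from h import *
arc(.1,12,a0=-2.44)
E
```

```text
t 18.55 ang -2.394 r 0.0478 pull 8.03 radial -3.72 z 0.2251 w 0.0174 Fz 3.7 tau6/M [-0.6  -1.5  -0.03]
[0.004, -0.0026] [0.0043, -0.0022] [0.0045, -0.0017] [0.0046, -0.0013] [0.0047, -0.0008] [0.0048, -0.0003] [0.0048, 0.0002] [0.0048, 0.0006] [0.0047, 0.0011] [0.0045, 0.0016] [0.0044, 0.002] [0.0041, 0.0024]
```

Request:
{"name": "arm_command", "arguments": {"deltas": [{"twist": [0,0,0],"slide": [0.004,-0.0026,0],"hand": 1},{"twist": [0,0,0],"slide": [0.0043,-0.0022,0],"hand": 1},{"twist": [0,0,0],"slide": [0.0045,-0.0017,0],"hand": 1},{"twist": [0,0,0],"slide": [0.0046,-0.0013,0],"hand": 1},{"twist": [0,0,0],"slide": [0.0047,-0.0008,0],"hand": 1},{"twist": [0,0,0],"slide": [0.0048,-0.0003,0],"hand": 1}]}}

```text
time: 19.05
position: [0.5715, 0.3116, 0.2251]
orientation: [0.002, 0.677, 0.736, 0.0]
wrist_force: [5.7, -7.3, 3.7]
grip_width: 0.0173
finger_force: 30.0
```

```bash
python3 - <<'E'
from h import *
arc(.1,12,a0=-3.04)
E
```

```text
t 19.05 ang -2.984 r 0.0473 pull 8.1 radial -4.45 z 0.2251 w 0.0173 Fz 3.7 tau6/M [-1.28 -0.97 -0.01]
[0.0048, 0.0002] [0.0048, 0.0006] [0.0047, 0.0011] [0.0045, 0.0016] [0.0044, 0.002] [0.0041, 0.0024] [0.0039, 0.0028] [0.0036, 0.0032] [0.0032, 0.0035] [0.0029, 0.0039] [0.0025, 0.0041] [0.002, 0.0043]
```

Request:
{"name": "arm_command", "arguments": {"deltas": [{"twist": [0,0,0],"slide": [0.0048,0.0002,0],"hand": 1},{"twist": [0,0,0],"slide": [0.0048,0.0006,0],"hand": 1},{"twist": [0,0,0],"slide": [0.0047,0.0011,0],"hand": 1},{"twist": [0,0,0],"slide": [0.0045,0.0016,0],"hand": 1},{"twist": [0,0,0],"slide": [0.0044,0.002,0],"hand": 1},{"twist": [0,0,0],"slide": [0.0041,0.0024,0],"hand": 1}]}}

```text
time: 19.55
position: [0.5758, 0.3393, 0.225]
orientation: [0.001, 0.676, 0.736, -0.001]
wrist_force: [-0.8, -8.7, 5.8]
grip_width: 0.0177
finger_force: 30.0
```

```bash
python3 - <<'E'
from h import *
arc(.1,10,a0=-3.64)
E
```

```text
t 19.55 ang 2.695 r 0.0471 pull 8.19 radial -3.05 z 0.225 w 0.0177 Fz 5.8 tau6/M [-1.48  0.05  0.01]
[0.0039, 0.0028] [0.0036, 0.0032] [0.0032, 0.0036] [0.0029, 0.0039] [0.0025, 0.0041] [0.002, 0.0043] [0.0016, 0.0045] [0.0011, 0.0047] [0.0007, 0.0048] [0.0002, 0.0048]
```

Request:
{"name": "arm_command", "arguments": {"deltas": [{"twist": [0,0,0],"slide": [0.0039,0.0028,0],"hand": 1},{"twist": [0,0,0],"slide": [0.0036,0.0032,0],"hand": 1},{"twist": [0,0,0],"slide": [0.0032,0.0036,0],"hand": 1},{"twist": [0,0,0],"slide": [0.0029,0.0039,0],"hand": 1},{"twist": [0,0,0],"slide": [0.0025,0.0041,0],"hand": 1}]}}

```text
time: 19.97
position: [0.5908, 0.3574, 0.225]
orientation: [0.0, 0.676, 0.737, -0.002]
wrist_force: [-6.2, -8.5, 7.4]
grip_width: 0.0172
finger_force: 30.0
```

```bash
python3 - <<'E'
from h import *
arc(.1,10,a0=-4.14)
E
```

```text
t 19.97 ang 2.191 r 0.0471 pull 9.95 radial -3.32 z 0.225 w 0.0172 Fz 7.4 tau6/M [-1.35  0.82  0.04]
[0.002, 0.0043] [0.0016, 0.0045] [0.0011, 0.0047] [0.0007, 0.0048] [0.0002, 0.0048] [-0.0003, 0.0048] [-0.0008, 0.0047] [-0.0013, 0.0046] [-0.0017, 0.0045] [-0.0021, 0.0043]
```

Request:
{"name": "arm_command", "arguments": {"deltas": [{"twist": [0,0,0],"slide": [0.002,0.0043,0],"hand": 1},{"twist": [0,0,0],"slide": [0.0016,0.0045,0],"hand": 1},{"twist": [0,0,0],"slide": [0.0011,0.0047,0],"hand": 1}]}}

```text
time: 20.22
position: [0.603, 0.3637, 0.225]
orientation: [-0.0, 0.676, 0.737, -0.002]
wrist_force: [-7.7, -7.4, 7.4]
grip_width: 0.0172
finger_force: 30.0
```

```bash
python3 - <<'E'
from h import *
arc(.1,6,a0=-4.44)
E
```

```text
t 20.22 ang 1.899 r 0.0473 pull 9.71 radial -4.48 z 0.225 w 0.0172 Fz 7.4 tau6/M [-1.05  1.39  0.09]
[0.0006, 0.0048] [0.0002, 0.0048] [-0.0003, 0.0048] [-0.0008, 0.0047] [-0.0013, 0.0046] [-0.0017, 0.0045]
```

Request:
{"name": "arm_command", "arguments": {"deltas": [{"twist": [0,0,0],"slide": [0.0006,0.0048,0],"hand": 1},{"twist": [0,0,0],"slide": [0.0002,0.0048,0],"hand": 1}]}}

```text
time: 20.38
position: [0.6119, 0.366, 0.2251]
orientation: [-0.001, 0.675, 0.738, -0.002]
wrist_force: [-10.6, -4.7, 6.9]
grip_width: 0.0173
finger_force: 30.0
```

```bash
python3 - <<'E'
from h import *
arc(.1,4,a0=-4.64)
E
```

```text
t 20.38 ang 1.704 r 0.0474 pull 11.1 radial -3.21 z 0.2251 w 0.0173 Fz 6.9 tau6/M [-0.78  1.65  0.01]
[-0.0003, 0.0048] [-0.0008, 0.0047] [-0.0013, 0.0046] [-0.0017, 0.0045]
```

Request:
{"name": "arm_command", "arguments": {"deltas": [{"twist": [0,0,0],"slide": [-0.0003,0.0048,0],"hand": 1},{"twist": [0,0,0],"slide": [-0.0008,0.0047,0],"hand": 1}]}}

```text
time: 20.55
position: [0.621, 0.3664, 0.225]
orientation: [-0.002, 0.675, 0.738, -0.002]
wrist_force: [-12.0, -3.1, 7.7]
grip_width: 0.0175
finger_force: 30.0
```

```bash
python3 - <<'E'
from h import *
arc(.1,4,a0=-4.84)
E
```

```text
t 20.55 ang 1.512 r 0.0475 pull 11.81 radial -3.83 z 0.225 w 0.0175 Fz 7.7 tau6/M [-0.43  1.95  0.05]
[-0.0013, 0.0046] [-0.0017, 0.0045] [-0.0022, 0.0043] [-0.0026, 0.004]
```

Request:
{"name": "arm_command", "arguments": {"deltas": [{"twist": [0,0,0],"slide": [-0.0013,0.0046,0],"hand": 1},{"twist": [0,0,0],"slide": [-0.0017,0.0045,0],"hand": 1}]}}

```text
time: 20.72
position: [0.6298, 0.3652, 0.225]
orientation: [-0.002, 0.674, 0.738, -0.002]
wrist_force: [-13.4, 1.4, 6.9]
grip_width: 0.0174
finger_force: 30.0
```

```bash
python3 - <<'E'
from h import *
arc(.06,2,a0=-5.04)
E
```

```text
t 20.72 ang 1.324 r 0.0477 pull 13.31 radial -1.86 z 0.225 w 0.0174 Fz 6.9 tau6/M [0.15 2.05 0.07]
[-0.0012, 0.0026] [-0.0014, 0.0025]
```

The pull is about 5.3 N above free, which is about 50 N. I'll stop here, let go and back off upward.

Request:
{"name": "arm_command", "arguments": {"deltas": [{"twist": [0,0,0],"slide": [0,0,0],"hand": 1},{"twist": [0,0,0],"slide": [0,0,0],"hand": 1}]}}

```text
time: 20.88
position: [0.6309, 0.365, 0.2251]
orientation: [-0.001, 0.675, 0.738, -0.001]
wrist_force: [-7.0, 0.4, 5.2]
grip_width: 0.0174
finger_force: 30.0
```

```bash
python3 - <<'E'
from h import *
arc(.06,1)
E
```

```text
t 20.88 ang 1.301 r 0.0477 pull 6.85 radial -1.44 z 0.2251 w 0.0174 Fz 5.2 tau6/M [0.02 1.25 0.01]
[-0.0011, 0.0027]
```

Request:
{"name": "arm_command", "arguments": {"deltas": [{"twist": [0,0,0],"slide": [0,0,0],"hand": -0.3},{"twist": [0,0,0],"slide": [0,0,0],"hand": -0.3},{"twist": [0,0,0],"slide": [0,0,0],"hand": -0.3},{"twist": [0,0,0],"slide": [0,0,0],"hand": -0.3},{"twist": [0,0,0],"slide": [0,0,-0.02],"hand": -0.3},{"twist": [0,0,0],"slide": [0,0,-0.03],"hand": -0.3},{"twist": [0,0,0],"slide": [0,0,-0.03],"hand": -0.3},{"twist": [0,0,0],"slide": [-0.03,-0.01,0],"hand": -0.3},{"twist": [0,0,0],"slide": [-0.04,-0.01,0],"hand": -0.3},{"twist": [0,0,0],"slide": [-0.04,-0.01,0],"hand": -0.3},{"twist": [0,0,0],"slide": [-0.04,-0.01,0],"hand": -0.3},{"twist": [0,0,0],"slide": [-0.03,-0.01,0],"hand": -0.3}]}}

```text
time: 21.88
position: [0.5986, 0.1776, 0.3033]
orientation: [0.0, 0.676, 0.737, -0.0]
wrist_force: [-0.3, 0.0, 1.0]
grip_width: 0.057
finger_force: 0.0
```

Request:
{"name": "arm_command", "arguments": {"deltas": [{"twist": [0,0,0],"slide": [-0.03,-0.01,0],"hand": -0.3},{"twist": [0,0,0],"slide": [-0.03,-0.01,0],"hand": -0.3},{"twist": [0,0,0],"slide": [0,0,0],"hand": -0.3},{"twist": [0,0,0],"slide": [0,0,0],"hand": -0.3}]}}

```text
time: 22.22
position: [0.5842, 0.1175, 0.3041]
orientation: [0.0, 0.677, 0.736, 0.0]
wrist_force: [0.9, 0.5, -0.0]
grip_width: 0.057
finger_force: 0.0
```

```bash
python3 - <<'E'
from h import *
from cell import get_image,camera_params
togo(.6,.1,.3)
im,d=get_image('side');t,dt=get_image('top')
cv2.imwrite('pics/e.png',np.hstack([cv2.resize(im[140:300,220:380,::-1],(400,400)),cv2.resize(t[190:310,150:270,::-1],(400,400))]))
cp=camera_params('top');P=cloud(dt,cp['mtx'],cp['extrinsics'])
Q=P[(P[...,2]>.237)&(P[...,2]<.262)&(np.abs(np.hypot(P[...,0]-C[0],P[...,1]-C[1])-.048)<.015)]
if len(Q)>5:
    h=np.array(cv2.minEnclosingCircle(Q[:,:2].astype(np.float32))[0]);print('handle',h,np.arctan2(*(h-C)[::-1]),len(Q))
E
```

```text
t 22.2167 p [0.5842 0.1175 0.3041] yaw 94.84 tilt [ 0.001  0.    -1.   ] w 0.057 F [ 0.9  0.5 -0. ] ff 0.0 tool delta [-0.0188  0.0143  0.0041]
handle [0.6303255  0.36494616] 1.3127724824230627 59
```

View pics/e.png

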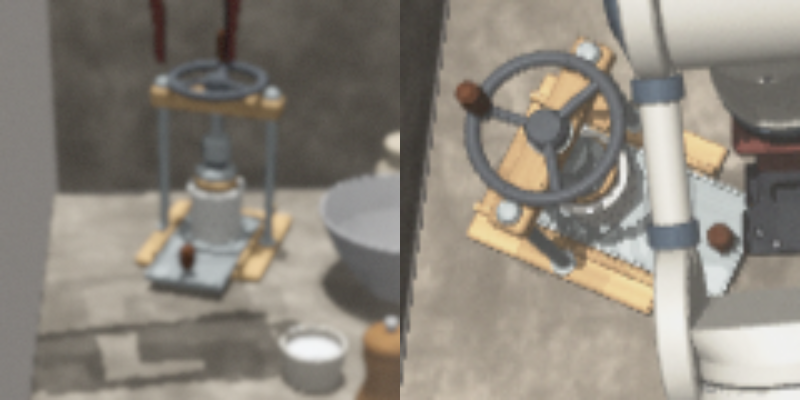

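The plate rests on the upright mould, the tray is home, the wheel stayed where I let go of it, and the arm is clear.

```bash
python3 -c "from cell import env;print(env.job_done())"
```

```text
the job is handed in; nothing more can be done
None
```

I handed the job in: the mould stands upright on its seat, the tray is fully home, and the press is wound to about 47 N, estimated from the extra pull at the handle; the arm is clear and no verdict came back.

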